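# Scan the barcode inside a spring-gated jewellery box at a market stall

### The arm

A 6-joint arm with a two-finger parallel gripper is mounted at the origin on the work surface. World frame = base frame: x ahead of the robot, y to its left, z up, the work surface at z = 0. Lengths are in mm, angles in rad, forces in N, time in s.
With the tool pointing down it reaches from about 300 to 775 mm from the base axis. Payload 14.6 kg.
Tool frame: the origin (TCP) lies between the finger pads; the fingertips stand 19 mm ahead of it and the grasp point (between the pads) is the TCP; z points along the fingers, y is the line along which they close (so a half turn about z gives the same grasp; the last joint's range is limited). The gripper opens to 94 mm and grips with 3 to 60 N. Pads are 16 mm wide; open, the fingers measure 119 mm over their backs; the gripper's body (75 mm by 177 mm) begins 78 mm behind the grasp point.
Start: joints at [-1.273, 0.3, 1.521, -0, 1.321, -0.067], TCP at [196.212, -513.8, 224.446] pointing down, gripper open.
Joint ranges: [-3.03, 3.03], [-0.79, 2.21], [0.23, 2.52], [-1.04, 4.18], [0, 3.07], [-2.55, 2.55]. Speed limits (rad/s): [2.22, 2.22, 2.57, 3.14, 3.14, 3.14].

### API

Orientations are given as [roll, pitch, yaw] about the fixed x, y, z axes, in that order (R = Rz(yaw) Ry(pitch) Rx(roll)).
In Python, from cell import monitor, imaging, job, find_in, trace gives the robot as it stands. The module is installed in compiled form; this text tells all that it offers.
- The arm moves only by the tool arm_command, never from a script. Its argument "steps" is a list of rows, each a list of 5 numbers: the opening, from 0 (shut) to 1 (fully open), then the shift along the tool's x, y, z in mm, then the turn about the tool's z in degrees. In form: [[gripper, dx, dy, dz, turn], ...]. A call has 1 to 20 rows; each row is the pose to reach, as a shift and turn from the pose commanded when the call began, along the tool's axes at that moment; what a row does not reach only later rows make up. A row lasts 1/8 s, in which the tool goes at most 62.5 mm and 10.7 degrees, less where a joint would pass 70% of its speed; a pose out of reach is approached as far as the arm can. A call with a gripper value outside its range is refused whole. The fingers move at their own pace and stop on an object; "force" is the grip in N (left out, the last holds). Time passes only in rows, so rows that repeat a pose let the fingers close. It gives the time, the measured TCP pose, the force, the opening and the grip force at its end, in the units of the state.
- monitor.read_state(): the state, without advancing time (a new reading comes with each control period).
- imaging.camera(name): name is "scene" or "side" or "wrist"; returns a dict with "img" (384x512x3 uint8, red, green, blue), "mtx" (3x3 intrinsics, pixels), "view" (4x4, takes a point from world to camera coordinates). Camera axes: x right, y down, z forward; pixel columns grow to the right and rows downward; lengths in mm; the calibration is good to about 2 mm. A picture is of the moment at which its call begins. There is no depth.
- job.sign_off(): hands the job in; it is judged then, once.
Trained networks look in a picture, given as the dict that the camera call returned (one of the last four; its "shot" number tells which), for a name from the list of things; names that differ only in an ending like _2 or _b are one class to them, and where a whole thing is asked for, a point or a joint stands for the part that bears it (a point fixed in the world has none). Each returns a list of dicts, best first, with "p" (0 to 1); they miss things now and then, are a little off and sometimes report something else, mostly with a low value. They report only what shows in the picture. A call takes as long as a camera call. They do not tell look-alikes from the thing itself.
- find_in(picture, target): "rect" ([centre column, centre row, width, height] in pixels, round what is visible of it).
- trace(picture, target): "region" (384x512 bool, what is visible of it) and "rect" ([centre column, centre row, width, height] in pixels, round what is visible of it).
The state is a dict: "clock": time; "joints": joint angles; "qd": joint speeds; "effort": joint torques, N m; "eef_pos": TCP position; "eef_rot": TCP orientation; "wrist_force": force on the tool from outside, world axes, zero at the start; "moment": the same for the moment, N m; "finger_gap": finger opening in mm; "finger_force": force on a finger pad.
Only numpy, scipy, OpenCV 4.12 (cv2) and the standard library are available. Lean on these libraries where they do the work, as an engineer would, in place of code of your own. Each camera call takes 0.05 s, during which the arm holds its last target. There are 200 camera calls.

### The job

Swing the jewellery box's spring gate wide open, past the keeper post, and slide its bolt fully out behind the post so that the gate stays open by itself. Then take the hand scanner from its tray and hold it still for about two seconds with its window squarely facing the middle of the barcode card, about 7 cm away and with its scan line across the bars. Stand the scanner upright in its tray again and let go, leaving the gate latched open and the other goods where they stand.

Things in the scene. Friction and masses are not known exactly. Their poses are not given: they have to be found in the camera images.
- case: open-topped wooden jewellery box fixed to the table, walls 125 mm high, 170 wide (y), 130 deep (x); spring gate across its open front. Origin at table height, middle of the front edge; x into the box, y to its left (hinge side), z up. Hinge axis upright at (0, 75) mm. Steel keeper post, 12 mm thick, 150 tall, to the front left at (-131, 170) mm on a foot strip
- gate (a joint): gate angle, rad: 0 shut, grows swinging out to the front and round to the left, stop 2.55. At angle a the panel (145 wide, top 132 mm high) points from the hinge along (-sin a, -cos a) in the box's x, y. A torsion spring shuts it (0.07 N m shut, 0.39 at 2.45). Its bolt line meets the post at 2.2; with the bolt out behind the post it rests at about 2.26
- bolt (a joint): bolt travel along the gate's top, m: 0 to 0.030 (end stop), grows outward, away from the hinge; stays where left (1.5 N friction). 8 mm round bar, axis 138 mm high, tip 140 mm + travel from the hinge axis; the post spans 156 to 168 mm from that axis: the bolt drawn in clears the post, shot out it cannot pass
- bolt_knob (a point): top centre of the bolt's upright round knob, 198 mm high: a steel pin 14 mm across that rises 56 mm above the bar, 75 mm + bolt travel from the hinge axis. It moves both gate and bolt
- label: white card with a printed barcode on the sloping pad in the box, 68 mm wide (its y, level, across the bars) and 42 mm (its x, up the slope). Origin at the middle of its face, 45 mm behind the box's front edge and 45 mm high; z points out of its face, towards the front and up, 29 degrees from vertical
- scanner: grey loose hand scanner, 0.18 kg, standing on its window end: head 50 mm (x) by 60 mm (y), 26 mm tall; above it a grip 46 mm (x) by 34 mm (y) up to 118 mm. Origin at the middle of the window in its underside; z points from the window up through the grip, it reads along -z, its scan line lies along y
- tray: black shallow tray fixed to the table, 130 by 130 mm, rim 16 mm high, walls 4 mm, floor 4 mm thick; the scanner stands in it. Origin at the centre of its underside
- perfume: bystander: amber glass scent bottle with a brass cap, 36 mm across, 85 mm tall; origin at the centre of its underside
- figurine: bystander: white porcelain figurine, 46 mm across, 90 mm tall; origin at the centre of its underside
- mug: bystander: orange mug, 76 mm across, 80 mm tall, with a handle; origin at the centre of its underside
- bowl: bystander: white china bowl, 100 mm across, 45 mm tall; origin at the centre of its underside
- candlestick: bystander: brass candlestick, foot 70 mm across, 140 mm tall; origin at the centre of its underside
- tumbler: bystander: glass tumbler, 68 mm across, 100 mm tall; origin at the centre of its underside
- jar: bystander: white china jar, 76 mm across, 110 mm tall; origin at the centre of its underside
Things that resemble listed ones, but are neither listed nor needed, are in the scene too. Leave any blue, purple or turquoise look-alike of the scanner alone.

How it is judged (in metres and radians):
On the way, in this order (a step that is already met when the one before it is completed fails the run):
1. the gate stands open, held behind the keeper post with its bolt out (value of joint gate between 2.22 and 2.4 rad and value of joint bolt above 0.02 m and velocity of joint gate between -0.05 and 0.05 rad/s), for 0.3 s.
2. gate latched open; scanner still for 1 s, card's middle within 15 mm of its reading axis in x and y, 30 to 110 mm from the window, within 0.26 rad of square, scan line within 0.3 rad of the card's y (value of joint gate between 2.22 and 2.4 rad and value of joint bolt above 0.02 m and x of label in the frame of scanner between -0.015 and 0.015 m and y of label in the frame of scanner between -0.015 and 0.015 m and z of label in the frame of scanner between -0.11 and -0.03 m and angle between the z axis of scanner and the z axis of label, either way round below 0.26 rad and angle between the y axis of scanner and the y axis of label, either way round below 0.3 rad and linear speed of scanner below 0.02 m/s and angular speed of scanner below 0.15 rad/s), for 1 s.
At the end, for the whole second after the job is handed in: The gate rests latched open (2.22 to 2.4 rad, bolt at least 20 mm out); the scanner, after its reading, stands upright (within 0.1 rad) and at rest on the tray's floor, its middle within 40 mm of the tray's middle along each tray axis (value of joint gate between 2.22 and 2.4 rad and value of joint bolt above 0.02 m and angle between scanner's own z axis and vertical below 0.1 rad and x of scanner in the frame of tray between -0.04 and 0.04 m and y of scanner in the frame of tray between -0.04 and 0.04 m and z of scanner in the frame of tray between 0 and 0.01 m and linear speed of scanner below 0.02 m/s); the robot touches nothing.
It fails at once if one of the other goods is moved more than 30 mm (distance of any of perfume, figurine, mug, bowl, candlestick, tumbler, jar from where it was at the start of the episode above 0.03 m).
It also fails if it takes over 72 s, if anything falls off the work surface, if the arm or the gripper's body presses on something with over 40 N, if the wrist force passes 120 N, or if a joint passes its speed limit or range.

## Working session

There is one attempt and no reset: what is moved stays moved. The work goes in short steps, Python scripts to look and compute and a tool call to move; the robot and the scene stay as the last step left them, time stands still between calls to the robot, and variables do not carry over. Pictures are saved under pics/ and viewed, at most 10 in all, crops included, and the job is handed in when it is done.

Besides the shell and the picture viewer there is one more tool, called after "Call:" by a JSON object that holds its "method" and its "body", one argument or row to a line. arm_command: Moves the arm, as the interface text tells. Its arguments: {"type":"object","properties":{"steps":{"type":"array","items":{"type":"array","items":{"type":"number"}}},"force":{"type":"number"}},"required":["steps"]}

```bash
mkdir -p pics; python3 - <<'E'
from cell import monitor, imaging, find_in
import cv2,numpy as np
s=monitor.read_state();print({k:np.round(v,3) for k,v in s.items()})
for n in("scene","side"):
    c=imaging.camera(n);cv2.imwrite(f"pics/{n}0.png",c["img"][:,:,::-1])
    print(n,np.round(c["mtx"],1).tolist(),np.round(c["view"],3).tolist())
    for t in "case gate bolt_knob label scanner tray perfume figurine mug bowl candlestick tumbler jar".split():
        print(t,[(np.round(d["rect"]).astype(int).tolist(),round(d["p"],2)) for d in find_in(c,t)[:4]])
E
```

```text
{'clock': np.float64(0.0), 'joints': array([-1.273,  0.3  ,  1.522, -0.   ,  1.321, -0.067]), 'qd': array([-0.001,  0.001, -0.   ,  0.001,  0.002, -0.   ]), 'effort': array([ 1.0000e-03, -5.3181e+01, -3.5273e+01,  7.1000e-02,  2.4000e-02,
       -0.0000e+00]), 'eef_pos': array([ 196.141, -513.57 ,  223.888]), 'eef_rot': array([-3.14 , -0.   ,  0.365]), 'wrist_force': array([-1.348,  0.156,  0.507]), 'moment': array([ 0.022, -0.026, -0.037]), 'finger_force': np.float64(0.0), 'finger_gap': np.float64(93.956)}
scene [[404.1, 0.0, 252.7], [0.0, 404.1, 198.0], [0.0, 0.0, 1.0]] [[0.861, 0.509, -0.008, -481.069], [0.368, -0.632, -0.682, -124.733], [-0.352, 0.584, -0.731, 1686.252], [0.0, 0.0, 0.0, 1.0]]
case [([281, 202, 71, 91], 0.71)]
gate [([274, 200, 11, 34], 0.7)]
bolt_knob [([271, 198, 8, 28], 0.68)]
label []
scanner [([206, 235, 17, 29], 0.93), ([172, 263, 21, 37], 0.77), ([130, 251, 22, 37], 0.64), ([121, 295, 24, 20], 0.48)]
tray [([175, 272, 46, 35], 0.81), ([315, 149, 24, 18], 0.72)]
perfume [([208, 210, 10, 11], 0.66)]
figurine [([335, 166, 22, 31], 0.6)]
mug [([246, 307, 35, 33
[... 196 characters left out ...]
0.0, 250.5], [0.0, 391.5, 189.7], [0.0, 0.0, 1.0]] [[-0.777, -0.629, -0.017, 412.276], [-0.37, 0.478, -0.796, 321.617], [0.509, -0.613, -0.605, 1067.574], [0.0, 0.0, 0.0, 1.0]]
case [([209, 220, 69, 102], 0.68)]
gate [([225, 200, 18, 57], 0.77)]
bolt_knob [([222, 183, 11, 26], 0.47)]
label []
scanner [([293, 196, 12, 33], 0.82), ([324, 176, 18, 33], 0.67)]
tray [([315, 187, 35, 29], 0.94), ([291, 221, 12, 23], 0.4)]
perfume [([289, 222, 16, 26], 0.66)]
figurine [([246, 180, 13, 21], 0.64), ([316, 187, 36, 30], 0.21)]
mug [([263, 155, 32, 23], 0.76)]
bowl [([127, 295, 37, 33], 0.57)]
candlestick [([229, 160, 12, 28], 0.49)]
tumbler [([151, 314, 32, 40], 0.56)]
jar [([128, 295, 36, 35], 0.22)]
```

View pics/scene0.png

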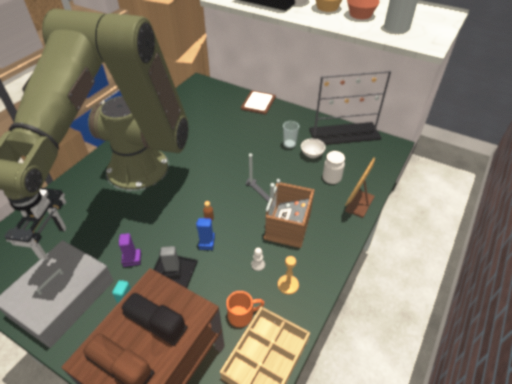

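View pics/side0.png

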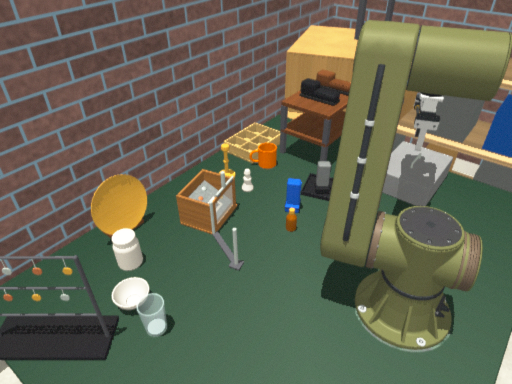

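Scene: the grey scanner stands in the black tray at (170,260); look-alikes are blue (206,235), purple (130,250) and turquoise (121,289). The box is at (288,213) and the keeper post at (251,170). Side view: box (209,205), post (236,247), grey scanner (323,176). The grey one in the tray is the scanner; next are the crops.

```bash
python3 - <<'E'
import cv2,numpy as np
a=cv2.imread("pics/scene0.png")[145:255,235:325];b=cv2.imread("pics/side0.png")[160:280,165:255]
a=cv2.resize(a,None,fx=4.4,fy=4.4,interpolation=cv2.INTER_CUBIC);b=cv2.resize(b,None,fx=4.4,fy=4.4,interpolation=cv2.INTER_CUBIC)
o=np.zeros((600,800,3),np.uint8);o[:a.shape[0],:a.shape[1]]=a;o[:b.shape[0],400:400+b.shape[1]]=b
cv2.imwrite("pics/crop1.png",o)
E
cat > h.py <<'E'
import numpy as np, cv2
from cell import monitor, imaging, find_in, trace
from scipy.spatial.transform import Rotation as R
def cam(n): return imaging.camera(n)
def proj(c,P):
    P=np.atleast_2d(P);q=P@c["view"][:3,:3].T+c["view"][:3,3];q=q@c["mtx"].T;return q[:,:2]/q[:,2:]
def ray(c,uv):
    V=c["view"];d=V[:3,:3].T@np.linalg.solve(c["mtx"],[uv[0],uv[1],1.]);o=-V[:3,:3].T@V[:3,3];return o,d/np.linalg.norm(d)
def atz(c,uv,z):
    o,d=ray(c,uv);return o+d*(z-o[2])/d[2]
def tri(cs,uvs):
    A=np.zeros((3,3));b=np.zeros(3)
    for c,u in zip(cs,uvs):
        o,d=ray(c,u);M=np.eye(3)-np.outer(d,d);A+=M;b+=M@o
    return np.linalg.solve(A,b)
def tool():
    s=monitor.read_state();return np.array(s["eef_pos"]),R.from_euler("xyz",s["eef_rot"]).as_matrix(),s
E
```

```text
(no output)
```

View pics/crop1.png

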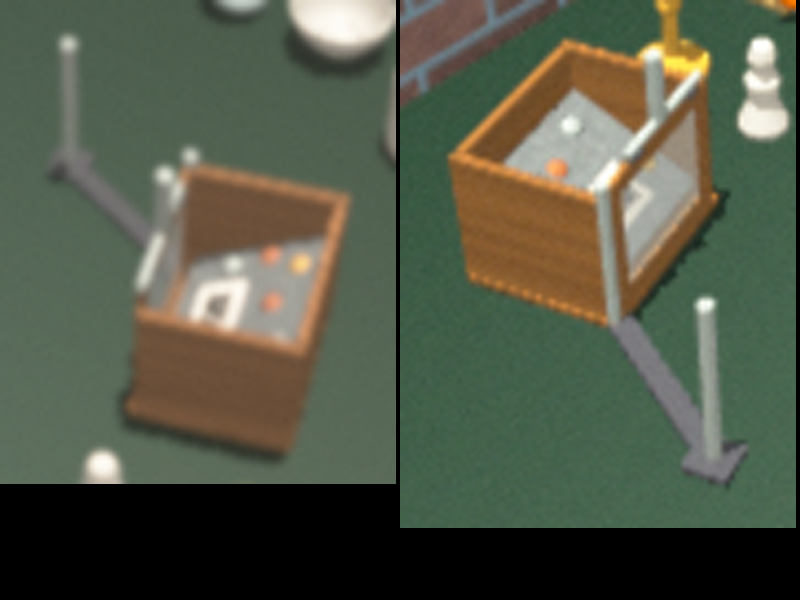

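```bash
cat > m0.py <<'E'
from h import *
from scipy.optimize import least_squares
cs=cam("scene"),cam("side")
def o1(x,y):return (x/4.4+235,y/4.4+145)
def o2(x,y):return ((x-400)/4.4+165,y/4.4+160)
pts=[(0,o1(68,42),(-131,170,150)),(1,o2(706,304),(-131,170,150)),(0,o1(164,174),(0,0,198)),(1,o2(654,55),(0,0,198)),
(0,o1(348,198),(130,85,125)),(0,o1(303,350),(130,-85,125)),(1,o2(455,157),(130,85,125)),(1,o2(568,43),(130,-85,125)),(0,o1(142,315),(0,-85,125))]
print("post",tri(cs,[pts[0][1],pts[1][1]]),"knob",tri(cs,[pts[2][1],pts[3][1]]))
def W(p,q):
    c,s=np.cos(p[2]),np.sin(p[2]);return np.array([p[0]+c*q[0]-s*q[1],p[1]+s*q[0]+c*q[1],q[2]])
f=lambda p:np.concatenate([proj(cs[i],W(p,q))[0]-u for i,u,q in pts])
r=least_squares(f,[450,-100,0.]);print(r.x,np.round(r.fun.reshape(-1,2),1).tolist())
P=r.x;print("label",W(P,(45,0,45)),"post",W(P,(-131,170,150)),"hinge",W(P,(0,75,0)))
# others
print("scanner top",tri(cs,[(169,251),(324,166)]))
for i,n in enumerate(("scene","side")):
  for t in ("scanner","tray"):
    for d in trace(cs[i],t)[:4]:
        g=d["region"];m=cs[i]["img"][g].mean(0);ys,xs=np.nonzero(g);print(n,t,d["rect"],round(d["p"],2),m.round(),(xs.mean(),ys.mean()),ys.min(),ys.max())
two=dict(perfume=((208,210),(290,222),42),figurine=((258,259),(247,180),45),mug=((238,308),(266,155),40),candle=((288,274),(229,160),70))
for k,(a,b,z) in two.items():print(k,tri(cs,[a,b]).round(),atz(cs[0],a,z).round())
E
python3 m0.py
```

```text
post [454.30098599 162.39772637 150.14939114] knob [622.38844871  22.74625097 197.12950444]
[6.21667385e+02 2.61823786e+01 2.38076817e-01] [[-0.3, 0.3], [0.4, -0.3], [0.3, -0.9], [-0.6, 0.3], [-0.1, -0.6], [-0.0, 0.9], [-1.6, -0.1], [-0.4, -1.0], [-2.0, 0.1]]
label [665.39808434  36.79491434  45.        ] post [454.2706577  160.49297302 150.        ] hinge [603.97982522  99.06687791   0.        ]
scanner top [ 445.28310435 -320.47730336  112.19492211]
scene scanner [206.4, 234.2, 21.8, 29.1] 0.89 [ 55.  85. 148.] (np.float64(205.08830022075054), np.float64(234.48344370860926)) 219 249
scene scanner [129.4, 251.7, 24.2, 33.6] 0.69 [108.  64. 126.] (np.float64(128.52589641434264), np.float64(251.5438247011952)) 234 266
scene scanner [171.1, 262.1, 21.1, 35.9] 0.68 [91. 90. 86.] (np.float64(170.1657458563536), np.float64(262.2670349907919)) 246 278
scene scanner [286.6, 275.4, 26.6, 40.9] 0.64 [202. 167. 103.] (np.float64(288.4913043478261), np.float64(279.0304347826087)) 257 294
scene tray [176.0, 271.0, 44.0, 32.6] 0.77 [56. 54. 52.] (np.float64(179.6989898989899), np.float64(269.5474747474747)) 257 287
side scanner [293.6, 195.4, 15.3, 30.9] 0.96 [ 37.  95. 185.] (np.float64(292.8141176470588), np.float64(194.77411764705883)) 179 211
side scanner [325.0, 175.1, 16.4, 31.1] 0.77 [91. 94. 91.] (np.float64(322.88235294117646), np.float64(176.5966386554622)) 160 193
side scanner [224.2, 199.6, 20.8, 57.4] 0.62 [153. 139. 118.] (np.float64(223.41392904073587), np.float64(200.15768725361366)) 172 227
side tray [317.1, 186.6, 33.9, 27.4] 0.66 [43. 44. 45.] (np.float64(313.0777777777778), np.float64(188.27777777777777)) 174 199
perfume [412. -67.  38.] [413. -71.  42.]
figurine [ 676. -161.   39.] [ 678. -166.   45.]
mug [ 718. -343.   44.] [ 712. -345.   40.]
candle [ 792. -185.   72.] [ 794. -182.   70.]
```

Case fit: origin (622,26), yaw 0.238. The measured post and knob heights, 150 and 197 mm, match the given ones. Moving to hover above the knob.

Call:
{"method": "arm_command", "body": {
  "steps": [
    [1,0,0,-60,0],
    [1,586,-352,-76,-83],
    [1,586,-352,-76,-83],
    [1,586,-352,-76,-83],
    [1,586,-352,-76,-83],
    [1,586,-352,-76,-83],
    [1,586,-352,-76,-83],
    [1,586,-352,-76,-83],
    [1,586,-352,-76,-83],
    [1,586,-352,-76,-83],
    [1,586,-352,-76,-83],
    [1,586,-352,-76,-83],
    [1,586,-352,-76,-83],
    [1,586,-352,-76,-83],
    [1,586,-352,-76,-83],
    [1,586,-352,-76,-83]
  ]
}}

```text
clock: 3.7
eef_pos: [617.8, 23.2, 301.0]
eef_rot: [3.141, 0.0, 1.812]
wrist_force: [1.0, -0.1, -0.0]
finger_gap: 94.0
finger_force: 0.0
```

```bash
python3 - <<'E'
from h import *
p,r,s=tool();print(p,s["eef_rot"],s["clock"])
c=cam("wrist");cv2.imwrite("pics/w1.png",cv2.resize(c["img"][:,:,::-1],(800,600)))
P=(621.7,26.2,.238)
def W(q):
    a,b=np.cos(P[2]),np.sin(P[2]);return [P[0]+a*q[0]-b*q[1],P[1]+b*q[0]+a*q[1],q[2]]
print("x1.5625: knob,hinge,corners",(proj(c,[W(q) for q in((0,0,198),(0,75,135),(0,-85,125),(130,-85,125),(130,85,125))])*1.5625).round())
o,d=ray(c,(256,192));print(o,d)
print([(x["rect"],x["p"]) for x in find_in(c,"bolt_knob")[:2]])
E
```

```text
[617.78914484  23.18492072 300.96283577] [3.14090451e+00 2.43255327e-04 1.81214836e+00] 3.7
x1.5625: knob,hinge,corners [[411. 313.]
 [410. 176.]
 [408. 397.]
 [581. 398.]
 [606. 161.]]
[600.21761471  93.96831065 460.9346767 ] [ 0.05122635 -0.22881907 -0.97212021]
[([264.4, 194.2, 14.6, 105.3], 0.96)]
```

View pics/w1.png

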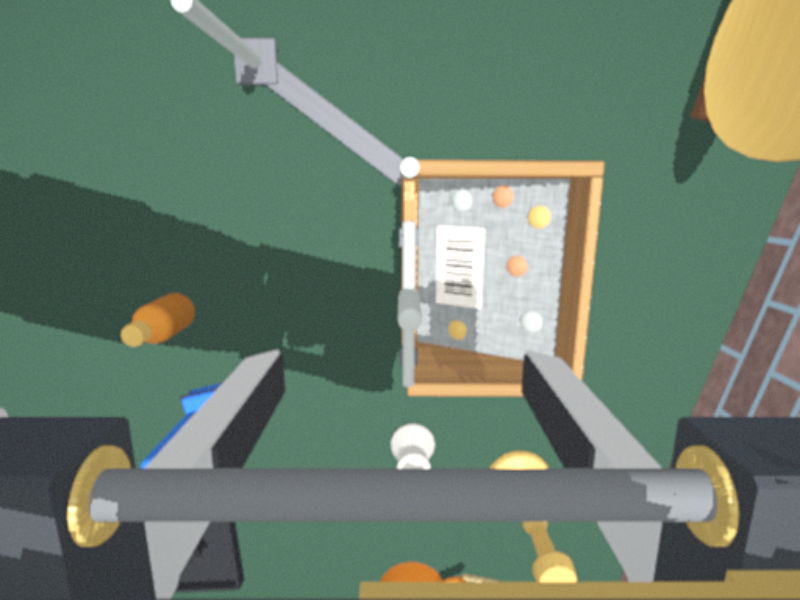

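The wrist view confirms the fit: knob top (409,310) against (411,313) predicted, and the box corners match too. Lowering onto the knob and gripping.

Call:
{"method": "arm_command", "body": {
  "steps": [
    [1,2,4,60,0],
    [1,2,4,110,0],
    [1,2,4,123,0],
    [1,2,4,123,0],
    [0,2,4,123,0],
    [0,2,4,123,0],
    [0,2,4,123,0],
    [0,2,4,123,0],
    [0,2,4,123,0],
    [0,2,4,123,0]
  ],
  "force": 25
}}

```text
clock: 5.05
eef_pos: [621.5, 27.0, 177.4]
eef_rot: [-3.142, -0.0, 1.813]
wrist_force: [0.6, -0.3, 0.0]
finger_gap: 37.7
finger_force: 0.0
```

```bash
cat > arc.py <<'E'
import sys
from h import *
p,r,s=tool();print(p,s["eef_rot"],s["finger_gap"],s["wrist_force"])
H=np.array([604.,99.]);a0=float(sys.argv[1])
for a,rad in [tuple(map(float,x.split(","))) for x in sys.argv[2:]]:
    g=-1.333-a;q=H+rad*np.array([np.cos(g),np.sin(g)])
    d=r.T@(np.r_[q,p[2]]-p);print(a,rad,d.round(1),round(np.degrees(a-a0)),q)
E
python3 arc.py 0 $(for i in 1 2 3 4 5 6 7 8 9 10 11 12 13 14 15 16; do python3 -c "print(f'{.15*$i:.2f},79')"; done)
```

```text
[621.46810111  26.98129372 177.43613727] [-3.14154086e+00 -1.95414561e-05  1.81338142e+00] 37.66866679303382 [ 0.62688516 -0.32400481  0.04413132]
0.15 79.0 [ -3.9 -11.8   0. ] 9 [610.92700269  20.30427817]
0.3 79.0 [ -1.3 -23.4   0. ] 17 [599.08907822  20.15278796]
0.45 79.0 [  3.1 -34.4   0. ] 26 [587.36144246  21.77203613]
0.6 79.0 [  9.1 -44.6   0. ] 34 [576.00747283  25.12565789]
0.75 79.0 [ 16.6 -53.8   0. ] 43 [565.28215501  30.1383381 ]
0.9 79.0 [ 25.3 -61.8   0. ] 52 [555.42635652  36.69750279]
1.05 79.0 [ 35.1 -68.4   0. ] 60 [546.66141735  44.65584724]
1.2 79.0 [ 45.8 -73.4   0. ] 69 [539.18417912  53.83464421]
1.35 79.0 [ 57.2 -76.8   0. ] 77 [533.1625645   64.02775769]
1.5 79.0 [ 68.9 -78.5   0. ] 86 [528.73180596  75.00627235]
1.65 79.0 [ 80.7 -78.4   0. ] 95 [525.9914088  86.5236344]
1.8 79.0 [ 92.4 -76.5   0. ] 103 [525.00291641  98.32118872]
1.95 79.0 [103.7 -72.9   0. ] 112 [525.78852822 110.13398768]
2.1 79.0 [114.3 -67.7   0. ] 120 [528.33060107 121.69674128]
2.25 79.0 [124.  -60.9   0. ] 129 [532.57204548 132.74977501]
2.4 79.0 [132.6 -52.7   0. ] 138 [538.41760776 143.04486154]
```

Call:
{"method": "arm_command", "body": {
  "steps": [
    [0,0,0,0,0],
    [0,0,0,0,0],
    [0,0,0,0,0],
    [0,-4,-12,0,8],
    [0,-1,-23,0,15],
    [0,3,-34,0,22],
    [0,9,-45,0,30],
    [0,17,-54,0,37],
    [0,25,-62,0,45],
    [0,35,-68,0,52],
    [0,35,-68,0,52],
    [0,35,-68,0,52]
  ],
  "force": 25
}}

```text
clock: 6.55
eef_pos: [547.4, 44.0, 177.5]
eef_rot: [3.141, 0.0, 0.909]
wrist_force: [2.5, -4.7, -2.2]
finger_gap: 13.5
finger_force: 25.0
```

```bash
python3 arc.py 0.9 $(for i in 8 9 10 11 12 13 14 15 16; do python3 -c "print(f'{.15*$i:.2f},79')"; done) 2.42,79 2.42,90 2.42,104; python3 - <<'E'
from h import *
c=cam("side");print([(x["rect"],x["p"]) for x in find_in(c,"bolt_knob")[:2]])
E
```

```text
[547.44172621  44.04380113 177.46547777] [3.14067611e+00 1.68748573e-04 9.08545584e-01] 13.452564116876124 [ 2.49597847 -4.66579417 -2.16394206]
1.2 79.0 [  2.6 -12.5  -0. ] 17 [539.18417912  53.83464421]
1.35 79.0 [  7.  -23.5  -0. ] 26 [533.1625645   64.02775769]
1.5 79.0 [ 12.9 -33.8  -0. ] 34 [528.73180596  75.00627235]
1.65 79.0 [ 20.3 -43.   -0. ] 43 [525.9914088  86.5236344]
1.8 79.0 [ 29.  -51.1  -0.1] 52 [525.00291641  98.32118872]
1.95 79.0 [ 38.8 -57.7  -0.1] 60 [525.78852822 110.13398768]
2.1 79.0 [ 49.5 -62.8  -0.1] 69 [528.33060107 121.69674128]
2.25 79.0 [ 60.8 -66.3  -0.1] 77 [532.57204548 132.74977501]
2.4 79.0 [ 72.5 -68.   -0.1] 86 [538.41760776 143.04486154]
2.42 79.0 [ 74.1 -68.1  -0.1] 87 [539.31156231 144.34761327]
2.42 90.0 [ 73.5 -79.1  -0.1] 87 [530.30431149 150.6618379 ]
2.42 104.0 [ 72.8 -93.1  -0.1] 87 [518.84053772 158.69812379]
[]
```

Call:
{"method": "arm_command", "body": {
  "steps": [
    [0,3,-12,0,10],
    [0,7,-23,0,18],
    [0,13,-34,0,26],
    [0,20,-43,0,34],
    [0,29,-51,0,42],
    [0,39,-58,0,50],
    [0,49,-63,0,56],
    [0,61,-66,0,62],
    [0,74,-68,0,66],
    [0,74,-68,0,66],
    [0,74,-68,0,66]
  ]
}}

```text
clock: 8.02
eef_pos: [538.9, 144.3, 177.4]
eef_rot: [3.141, 0.001, -0.243]
wrist_force: [-4.6, -3.5, 2.2]
finger_gap: 13.6
finger_force: 25.0
```

```bash
python3 arc.py 2.42 2.42,79 2.42,90 2.42,100 2.42,108 2.27,106; python3 - <<'E'
from h import *
c=cam("scene");d=cam("side")
a=cv2.resize(c["img"][130:240,225:325,::-1],(400,440),interpolation=cv2.INTER_CUBIC);b=cv2.resize(d["img"][140:270,160:260,::-1],(400,520),interpolation=cv2.INTER_CUBIC)
o=np.zeros((520,800,3),np.uint8);o[:440,:400]=a;o[:,400:]=b;cv2.imwrite("pics/g1.png",o)
E
```

```text
[538.93273045 144.33262352 177.37343632] [ 3.14055164e+00  1.25554894e-03 -2.42596107e-01] 13.557263406879487 [-4.6260597  -3.47596532  2.16295883]
2.42 79.0 [ 0.4 -0.1 -0. ] 0 [539.31156231 144.34761327]
2.42 90.0 [-9.9 -4.1  0. ] 0 [530.30431149 150.6618379 ]
2.42 100.0 [-19.2  -7.7   0. ] 0 [522.11590166 156.40204211]
2.42 108.0 [-26.7 -10.6   0. ] 0 [515.56517379 160.99420548]
2.27 106.0 [-29.4   5.4   0. ] -9 [509.08475691 146.19212466]
```

View pics/g1.png

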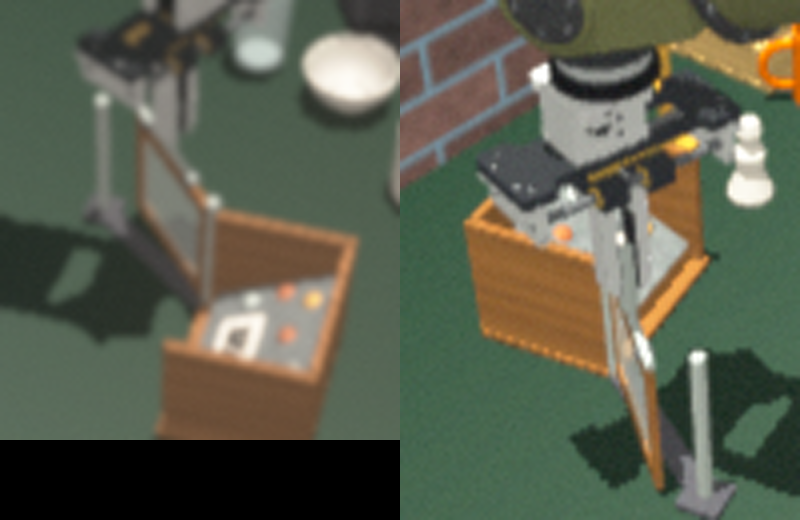

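Gate is past the post: its end is at (140,110) in the left crop, beyond the post at (103,100). Sliding the bolt out, easing back and releasing.

Call:
{"method": "arm_command", "body": {
  "steps": [
    [0,-10,-4,0,0],
    [0,-19,-8,0,0],
    [0,-26,-10,0,0],
    [0,-26,-10,0,0],
    [0,-27,-4,0,0],
    [0,-28,2,0,0],
    [0,-29,5,0,0],
    [0,-29,5,0,0]
  ]
}}

```text
clock: 9.12
eef_pos: [510.4, 146.3, 177.5]
eef_rot: [3.141, -0.001, -0.244]
wrist_force: [5.1, -4.6, -2.7]
finger_gap: 13.6
finger_force: 25.0
```

```bash
python3 arc.py 2.27 2.27,106;
```

```text
[510.40149065 146.31096439 177.52675945] [ 3.14118570e+00 -1.33111958e-03 -2.43528241e-01] 13.647517354952528 [ 5.10120714 -4.59364181 -2.68549076]
2.27 106.0 [-1.2  0.4 -0. ] 0 [509.08475691 146.19212466]
```

Call:
{"method": "arm_command", "body": {
  "steps": [
    [1,0,0,0,0],
    [1,0,0,0,0],
    [1,0,0,0,0],
    [1,0,0,0,0],
    [1,0,0,0,0],
    [1,0,0,-50,0],
    [1,0,0,-110,0],
    [1,0,0,-130,0],
    [1,0,0,-130,0]
  ]
}}

```text
clock: 10.25
eef_pos: [510.1, 147.2, 308.6]
eef_rot: [-3.14, -0.002, -0.246]
wrist_force: [-0.1, -0.4, -0.2]
finger_gap: 93.9
finger_force: 0.0
```

```bash
python3 - <<'E'
from h import *
c=cam("scene");d=cam("side");kb=[]
for x in(c,d):
    t=trace(x,"bolt_knob");print([(np.round(y["rect"]),y["p"]) for y in t[:2]])
for n in (2.26,):
    g=-1.333-n;print(proj(c,[[604+r*np.cos(g),99+r*np.sin(g),z] for r,z in((75,198),(105,198),(145,132))]).round(),proj(d,[[604+r*np.cos(g),99+r*np.sin(g),z] for r,z in((75,198),(105,198),(145,132))]).round())
a=cv2.resize(c["img"][130:240,225:325,::-1],(400,440),interpolation=cv2.INTER_CUBIC);b=cv2.resize(d["img"][140:270,160:260,::-1],(400,520),interpolation=cv2.INTER_CUBIC)
o=np.zeros((520,800,3),np.uint8);o[:440,:400]=a;o[:,400:]=b;cv2.imwrite("pics/g2.png",o)
p,r,s=tool();print(p,s["eef_rot"],s["joints"],r.T@(np.array([440,-280,300])-p))
E
```

```text
[(array([256., 159.,  10.,  18.]), 0.48)]
[(array([228., 219.,  14.,  30.]), 0.47), (array([230., 161.,  13.,  33.]), 0.25)]
[[266. 157.]
 [261. 152.]
 [255. 160.]] [[219. 199.]
 [223. 205.]
 [230. 231.]]
[509.53701288 146.96880086 305.89795699] [ 3.14054936e+00  2.20684316e-03 -2.46078388e-01] [2.11724070e-01 2.07172973e-01 1.44874267e+00 3.96454688e-05
 1.48811772e+00 2.02859431e+00] [ 36.58131389 431.03952464   6.26694771]
```

View pics/g2.png

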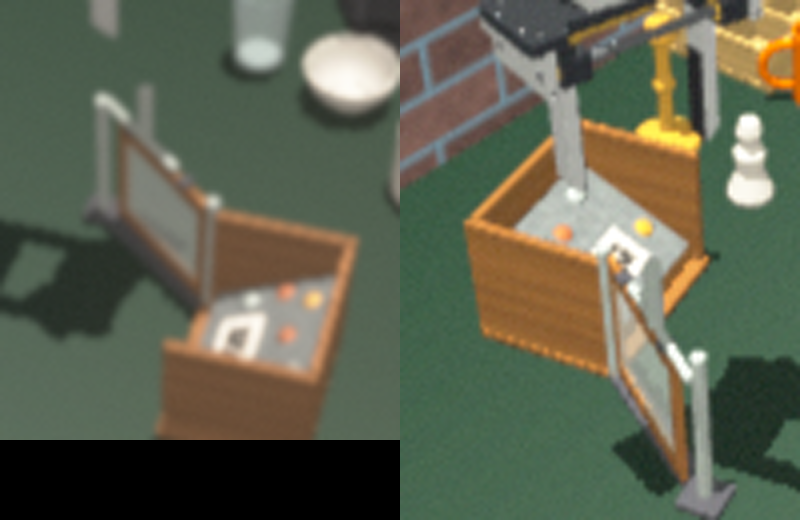

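The bolt tip now rests behind the post (left crop (100,100)), so the gate is latched. Moving over to the scanner.

Call:
{"method": "arm_command", "body": {
  "steps": [
    [1,51,469,0,-31],
    [1,51,469,0,-31],
    [1,51,469,0,-31],
    [1,51,469,0,-31],
    [1,51,469,0,-31],
    [1,51,469,0,-31],
    [1,51,469,0,-31],
    [1,51,469,0,-31],
    [1,51,469,0,-31],
    [1,51,469,0,-31],
    [1,51,469,0,-31],
    [1,51,469,0,-31]
  ]
}}

```text
clock: 11.95
eef_pos: [445.4, -319.4, 307.6]
eef_rot: [3.141, -0.0, 0.296]
wrist_force: [0.4, 0.1, -0.1]
finger_gap: 94.0
finger_force: 0.0
```

```bash
python3 - <<'E'
from h import *
p,r,s=tool();print(p,s["eef_rot"],s["joints"][5])
c=cam("wrist");cv2.imwrite("pics/w2.png",cv2.resize(c["img"][:,:,::-1],(800,600),interpolation=cv2.INTER_CUBIC))
np.savez("w2.npz",mtx=c["mtx"],view=c["view"],img=c["img"])
for t in("scanner","tray"):
    for d in find_in(c,t)[:3]:print(t,np.array(d["rect"])*1.5625,d["p"])
E
```

```text
[ 445.40885782 -319.40087519  307.60045517] [ 3.14138888e+00 -1.68449718e-04  2.96349712e-01] 0.5854972778398337
scanner [582.65625 369.53125  98.125    94.6875 ] 0.98
scanner [394.0625 425.9375  68.125   90.625 ] 0.95
scanner [410.625   274.21875  88.90625  93.75   ] 0.72
tray [419.0625  264.375   148.59375 133.59375] 0.92
```

View pics/w2.png

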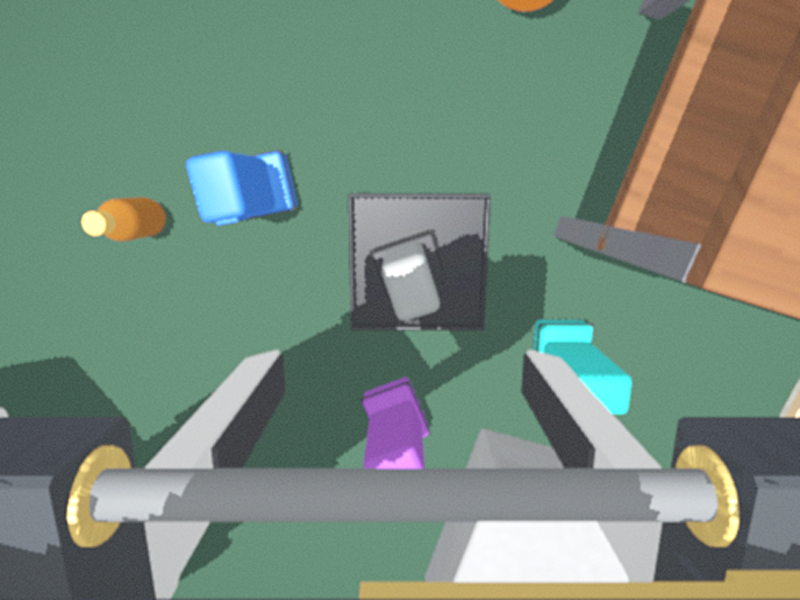

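The wrist view shows the grey scanner in the black tray at (410,274), blue (240,188), purple (395,420), turquoise (583,370). Only the grey one fits; enlarging to confirm it and read its heading.

```bash
python3 - <<'E'
import cv2,numpy as np
i=np.load("w2.npz")["img"][115:219,216:320,::-1]
i=cv2.convertScaleAbs(i,alpha=1.5,beta=20)
cv2.imwrite("pics/w2c.png",cv2.resize(i,(600,600),interpolation=cv2.INTER_CUBIC))
E
```

```text
(no output)
```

View pics/w2c.png

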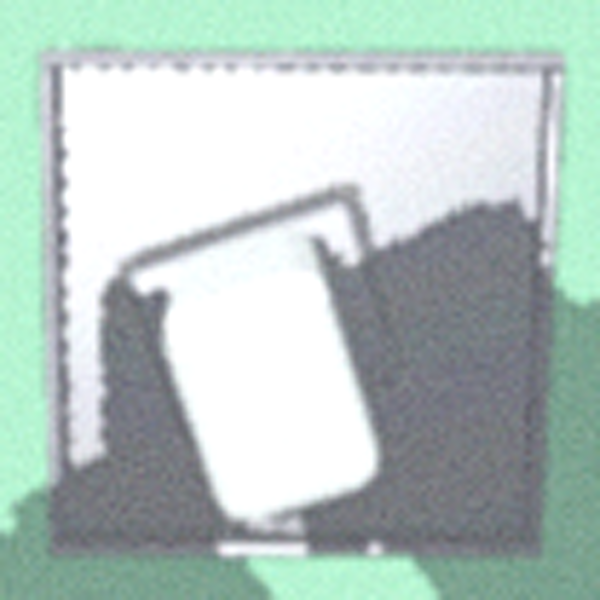

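```bash
python3 - <<'E'
from h import *
from scipy.optimize import least_squares
c=dict(np.load("w2.npz"));o=lambda x,y:np.array((x/5.77+216,y/5.77+115))
# scanner: x long axis pointing image-down
pts=[(o(122,268),(-25,-30,30)),(o(350,186),(-25,30,30)),(o(215,525),(23,-17,122)),(o(385,478),(23,17,122)),(o(160,300),(-23,-17,122)),(o(318,240),(-23,17,122))]
def W(p,q):
    a,b=np.cos(p[2]),np.sin(p[2]);return np.array([p[0]+a*q[0]-b*q[1],p[1]+b*q[0]+a*q[1],q[2]])
best=min((least_squares(lambda p:np.concatenate([proj(c,W(p,q))[0]-u for u,q in pts]),[445,-320,y0]) for y0 in np.arange(-3,3,.7)),key=lambda r:r.cost)
print(best.x,best.fun.reshape(-1,2).round(1).tolist())
tp=[(o(45,52),(65,65,16)),(o(562,55),(65,-65,16)),(o(55,552),(-65,65,16)),(o(540,552),(-65,-65,16))]
t=least_squares(lambda p:np.concatenate([proj(c,W(p,q))[0]-u for u,q in tp]),[445,-320,.3]);print("tray",t.x,t.fun.reshape(-1,2).round(1).tolist())
a=t.x[2];d=best.x[:2]-t.x[:2];print("scanner in tray",d@[np.cos(a),np.sin(a)],d@[-np.sin(a),np.cos(a)])
p,r,s=tool()
print(r.T@(np.r_[best.x[:2],93]-p))
E
```

```text
[ 446.8430556  -324.76375072   -2.54596169] [[-0.8, -2.5], [0.5, -0.9], [1.3, -0.3], [0.1, -0.5], [-1.3, 1.1], [0.3, 2.5]]
tray [ 4.47880681e+02 -3.34243632e+02  2.92993992e-01] [[-1.1, -0.5], [1.1, -0.7], [-0.7, 0.7], [0.7, 1.0]]
scanner in tray 1.7445730583901347 9.375568760684327
[4.36332919e-02 5.13023078e+00 2.14594228e+02]
```

Crop confirms the grey scanner in the black tray. It is at (447,-325), its x axis along yaw 0.596 (mod π), about 9 mm from the tray's middle. Grasping across its 34 mm side.

Call:
{"method": "arm_command", "body": {
  "steps": [
    [1,0,5,60,-10],
    [1,0,5,110,-17],
    [1,0,5,160,-17],
    [1,0,5,200,-17],
    [1,0,5,217,-17],
    [1,0,5,217,-17],
    [0,0,5,217,-17],
    [0,0,5,217,-17],
    [0,0,5,217,-17],
    [0,0,5,217,-17],
    [0,0,5,217,-17],
    [0,0,5,217,-17],
    [0,0,5,217,-17],
    [0,0,5,217,-17]
  ],
  "force": 20
}}

```text
clock: 13.85
eef_pos: [446.5, -325.0, 90.4]
eef_rot: [-3.141, 0.0, 0.592]
wrist_force: [0.7, -0.4, -0.9]
finger_gap: 33.8
finger_force: 19.9
```

```bash
cat > tr.py <<'E'
import sys
from h import *
p,r,s=tool();print(p,s["eef_rot"],s["finger_gap"],s["finger_force"],s["wrist_force"])
a=.293;ex=np.array([np.cos(a),np.sin(a)]);ey=np.array([-ex[1],ex[0]]);T=np.array([447.9,-334.2])
print("in tray",(p[:2]-T)@ex,(p[:2]-T)@ey,"turn to tray",np.degrees(s["eef_rot"][2]-a))
for q in sys.argv[1:]:
    x,y,z=map(float,q.split(","));print(q,(r.T@(np.r_[T+x*ex+y*ey,z]-p)).round(1))
E
python3 tr.py 0,9,150 110,0,150 110,0,94 88,0,94 57,0,94
```

```text
[ 446.48535065 -324.99853934   90.3886778 ] [-3.14142556e+00  4.89057552e-05  5.91681340e-01] 33.83477654536031 19.851213991642 [ 0.70036903 -0.37940751 -0.94485281]
in tray 1.3032585876903684 9.217897167690296 turn to tray 17.113180203036134
0,9,150 [ -1.3  -0.2 -59.6]
110,0,150 [101.2  40.8 -59.6]
110,0,94 [101.2  40.8  -3.6]
88,0,94 [80.1 34.3 -3.6]
57,0,94 [50.5 25.2 -3.6]
```

Call:
{"method": "arm_command", "body": {
  "steps": [
    [0,0,0,-40,0],
    [0,0,0,-60,10],
    [0,50,20,-60,17],
    [0,101,41,-60,17],
    [0,101,41,-60,17],
    [0,101,41,-30,17],
    [0,101,41,-4,17],
    [0,101,41,-4,17],
    [0,80,34,-4,17],
    [0,74,32,-4,17],
    [0,68,30,-4,17],
    [0,62,29,-4,17],
    [0,56,27,-4,17],
    [0,50,25,-4,17],
    [0,50,25,-4,17],
    [0,50,25,-4,17]
  ]
}}

```text
clock: 15.85
eef_pos: [502.5, -318.1, 95.2]
eef_rot: [3.14, -0.001, 0.295]
wrist_force: [3.9, 1.2, 1.7]
finger_gap: 34.1
finger_force: 20.0
```

Call:
{"method": "arm_command", "body": {
  "steps": [
    [0,0,0,-40,0],
    [0,0,0,-100,0],
    [0,0,0,-130,0],
    [0,0,0,-130,0]
  ],
  "force": 35
}}

```text
clock: 16.35
eef_pos: [502.3, -318.2, 226.2]
eef_rot: [3.139, -0.001, 0.295]
wrist_force: [-0.5, 0.1, -3.0]
finger_gap: 33.3
finger_force: 35.0
```

```bash
python3 tr.py; python3 - <<'E'
from h import *
o=np.zeros((480,800,3),np.uint8)
p,r,s=tool()
for k,n in enumerate(("scene","side")):
    c=cam(n);u=proj(c,p)[0].astype(int);print(n,u)
    g=c["img"][max(u[1]-40,0):u[1]+40,u[0]-33:u[0]+33,::-1];o[:,k*400:k*400+396]=cv2.resize(g,(396,480),interpolation=cv2.INTER_CUBIC)
cv2.imwrite("pics/t1.png",o)
E
```

```text
[ 502.28387263 -318.22703417  226.22523103] [ 3.13902936e+00 -1.31909021e-03  2.95061090e-01] 33.315537800870146 34.9982625246048 [-0.52888879  0.09215288 -3.03170217]
in tray 56.67952735046926 -0.4152329057702057 turn to tray 0.11809176440622814
scene [178 235]
side [312 133]
```

View pics/t1.png

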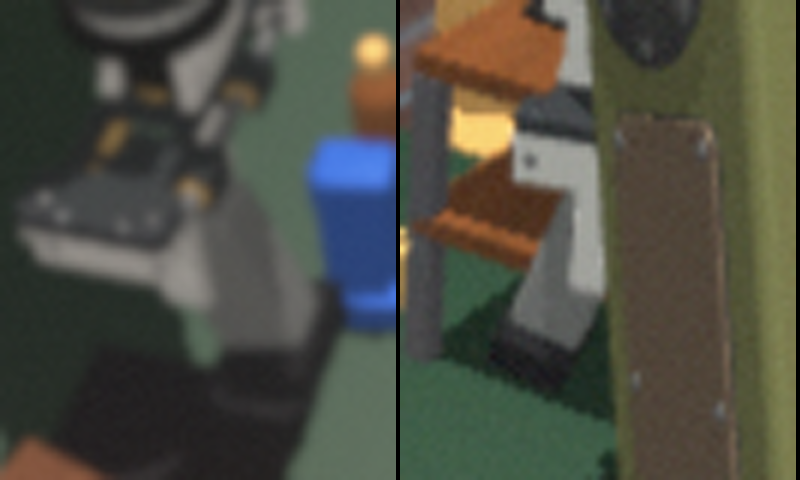

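```bash
cat > pose.py <<'E'
from h import *
B=(621.7,26.2,.238)
p,r,s=tool()
cs=cam("scene"),cam("side")
for th in (.3,.36,.42,.48,.54):
    z=r@np.array([-np.sin(th),0,-np.cos(th)])
    L=[]
    for c in cs:
        a=proj(c,p-0*z)[0];b=proj(c,p-80*z)[0];L.append(np.degrees(np.arctan2(*(b-a))).round(1))
    print(th,L)
E
python3 pose.py; python3 - <<'E'
import numpy as np
print(np.degrees(np.arctan2(-58,140)),np.degrees(np.arctan2(50,85)))
E
```

```text
0.3 [np.float64(32.8), np.float64(-24.6)]
0.36 [np.float64(36.0), np.float64(-28.6)]
0.42 [np.float64(38.9), np.float64(-32.5)]
0.48 [np.float64(41.7), np.float64(-36.4)]
0.54 [np.float64(44.3), np.float64(-40.4)]
-22.50352849976742 30.46554491945988
```

The tilt looks like about 0.28 rad, short of the ~0.45 I want, so pushing further against the rim.

Call:
{"method": "arm_command", "body": {
  "steps": [
    [0,40,0,0,0],
    [0,40,0,60,0],
    [0,40,0,115,0],
    [0,40,0,131,0],
    [0,40,0,131,0],
    [0,15,0,131,0],
    [0,8,0,131,0],
    [0,1,0,131,0],
    [0,-5,0,131,0],
    [0,-10,0,131,0],
    [0,-14,0,131,0],
    [0,-14,0,131,0],
    [0,-14,0,131,0]
  ],
  "force": 20
}}

```text
clock: 18.18
eef_pos: [489.1, -322.1, 93.9]
eef_rot: [3.141, -0.001, 0.295]
wrist_force: [3.6, -0.0, 1.1]
finger_gap: 34.0
finger_force: 20.0
```

Call:
{"method": "arm_command", "body": {
  "steps": [
    [0,4,0,-40,0],
    [0,4,0,-100,0],
    [0,4,0,-130,0],
    [0,4,0,-130,0]
  ],
  "force": 35
}}

```text
clock: 18.68
eef_pos: [492.7, -321.2, 225.1]
eef_rot: [3.139, -0.001, 0.295]
wrist_force: [0.9, -0.3, -3.0]
finger_gap: 33.6
finger_force: 35.0
```

```bash
python3 tr.py; python3 - <<'E'
from h import *
o=np.zeros((480,800,3),np.uint8)
p,r,s=tool()
for k,n in enumerate(("scene","side")):
    c=cam(n);u=proj(c,p)[0].astype(int);print(n,u)
    print([(np.round(d["rect"]),round(d["p"],2)) for d in find_in(c,"scanner")[:4]])
    g=c["img"][max(u[1]-40,0):u[1]+40,u[0]-33:u[0]+33,::-1];o[:,k*400:k*400+396]=cv2.resize(g,(396,480),interpolation=cv2.INTER_CUBIC)
    for th,col in((.3,(0,0,255)),(.45,(0,255,255))):
        z=r@np.array([-np.sin(th),0,-np.cos(th)]);x=r@np.array([np.cos(th),0,-np.sin(th)]);y=r[:,1]
        q=[p-86*z+sx*25*x+sy*30*y for sx,sy in((1,1),(1,-1),(-1,-1),(-1,1))]+[p-60*z+sx*23*x+y*sy*17 for sx in(1,-1) for sy in (1,-1)]
        v=((proj(c,q)-u+[33,40])*6+[k*400,0]).astype(int)
        cv2.polylines(o,[v[:4].reshape(-1,1,2)],True,col,1)
        for w in v[4:]:cv2.circle(o,tuple(map(int,w)),2,col,-1)
cv2.imwrite("pics/t2.png",o)
E
```

```text
[ 492.65644867 -321.15127664  225.13523381] [ 3.13907452e+00 -1.23790452e-03  2.95071157e-01] 33.61192707099659 34.99870777130127 [ 0.89750924 -0.32617427 -2.9951007 ]
in tray 46.61781148557943 -0.43420202625030463 turn to tray 0.11866852620072679
scene [175 234]
[(array([207., 235.,  17.,  31.]), 0.92), (array([128., 250.,  23.,  34.]), 0.91), (array([122., 293.,  20.,  23.]), 0.82), (array([189., 245.,  26.,  43.]), 0.7)]
side [315 134]
[(array([303., 141.,  19.,  33.]), 0.84), (array([293., 196.,  14.,  34.]), 0.71)]
```

View pics/t2.png

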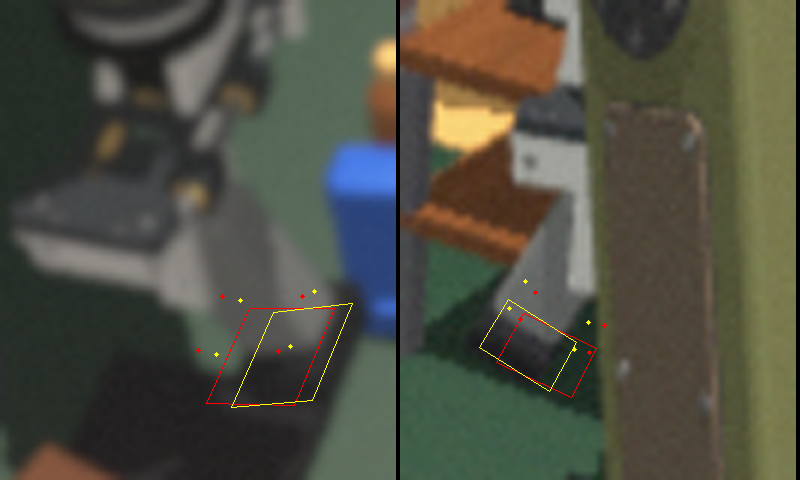

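The yellow overlay (0.45 rad) fits, if anything slightly more, so the tilt is about 0.48 rad against the card's 0.506. Carrying it to the reading pose.

Call:
{"method": "arm_command", "body": {
  "steps": [
    [0,18,-27,-15,0],
    [0,38,-57,-15,1],
    [0,58,-87,-15,2],
    [0,78,-117,-15,3],
    [0,98,-147,-15,3],
    [0,118,-177,-15,3],
    [0,138,-207,-15,3],
    [0,158,-237,-15,3],
    [0,178,-267,-15,3],
    [0,190,-287,-15,3],
    [0,197,-297,-15,3],
    [0,197,-297,-15,3],
    [0,197,-297,10,3],
    [0,197,-297,30,3],
    [0,197,-297,43,3],
    [0,197,-297,43,3]
  ]
}}

```text
clock: 20.88
eef_pos: [594.2, 20.1, 179.8]
eef_rot: [-3.141, 0.001, 0.242]
wrist_force: [0.1, 0.2, -2.5]
finger_gap: 33.9
finger_force: 35.0
```

```bash
cat > chk.py <<'E'
import sys
from h import *
o=np.zeros((480,800,3),np.uint8)
p,r,s=tool();print(p,s["eef_rot"],s["clock"],s["wrist_force"])
B=(621.7,26.2,.238);a,b=np.cos(B[2]),np.sin(B[2])
W=lambda q:np.array([B[0]+a*q[0]-b*q[1],B[1]+b*q[0]+a*q[1],q[2]])
lab=W((45,0,45));print("label",lab)
for th in(.4,.45,.5,.55):
    z=r@np.array([-np.sin(th),0,-np.cos(th)]);x=r@np.array([np.cos(th),0,-np.sin(th)]);d=lab-(p-86*z);print(th,"x,y,z label",(d@x).round(1),(d@r[:,1]).round(1),(d@z).round(1))
for k,n in enumerate(("scene","side")):
    c=cam(n);u=proj(c,lab)[0].astype(int)-[0,12]
    o[:,k*400:k*400+396]=cv2.resize(c["img"][u[1]-40:u[1]+40,u[0]-33:u[0]+33,::-1],(396,480),interpolation=cv2.INTER_CUBIC)
    for th,col in((.4,(0,0,255)),(.5,(0,255,255))):
        z=r@np.array([-np.sin(th),0,-np.cos(th)]);x=r@np.array([np.cos(th),0,-np.sin(th)]);y=r[:,1]
        q=[p-86*z+sx*25*x+sy*30*y for sx,sy in((1,1),(1,-1),(-1,-1),(-1,1))]
        v=((proj(c,q)-u+[33,40])*6+[k*400,0]).astype(int);cv2.polylines(o,[v.reshape(-1,1,2)],True,col,1)
    f=.506;q=[W((45+i*21*np.cos(f),j*34,45+i*21*np.sin(f))) for i,j in((1,1),(1,-1),(-1,-1),(-1,1))]
    cv2.polylines(o,[((proj(c,q)-u+[33,40])*6+[k*400,0]).astype(int).reshape(-1,1,2)],True,(255,0,255),1)
cv2.imwrite(sys.argv[1],o)
E
python3 chk.py pics/r1.png
```

```text
[594.23228912  20.05932977 179.75944158] [-3.14128008e+00  1.43419805e-03  2.41946027e-01] 20.875 [ 0.11106521  0.15252969 -2.49054627]
label [665.43151467  36.80917644  45.        ]
0.4 x,y,z label 15.1 0.8 -66.6
0.45 x,y,z label 7.5 0.8 -67.1
0.5 x,y,z label -0.2 0.8 -67.3
0.55 x,y,z label -7.9 0.8 -67.1
```

View pics/r1.png

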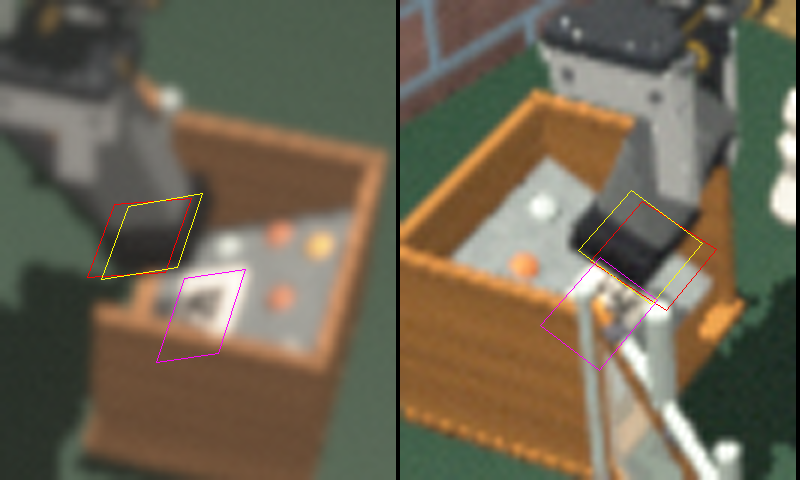

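```bash
python3 - <<'E'
from h import *
p,r,s=tool();c=cam("wrist")
T=np.eye(4);T[:3,:3]=r;T[:3,3]=p;E=c["view"]@T   # tool->cam
T1=np.eye(4);T1[:3,:3]=R.from_euler("xyz",[3.1409,.00024,1.81215]).as_matrix();T1[:3,3]=[617.79,23.185,300.963]
c1=dict(mtx=c["mtx"],view=E@np.linalg.inv(T1))
print(proj(c1,[[622,25,198]])*1.5625)
B=(621.7,26.2,.238);a,b=np.cos(B[2]),np.sin(B[2])
W=lambda q:np.array([B[0]+a*q[0]-b*q[1],B[1]+b*q[0]+a*q[1],q[2]])
f=.506
print("pred",(proj(c1,[W((45+i*21*np.cos(f),j*34,45+i*21*np.sin(f))) for i,j in((-1,1),(1,1),(1,-1),(-1,-1))])*1.5625).round(),"seen (435,226),(486,228),(482,308),(433,303)")
print(atz(c1,np.array((459,266))/1.5625,45),W((45,0,45)))
cv2.imwrite("pics/r2.png",cv2.resize(c["img"][:,:,::-1],(800,600),interpolation=cv2.INTER_CUBIC))
q=[W((45+i*21*np.cos(f),j*34,45+i*21*np.sin(f))) for i,j in((-1,1),(1,1),(1,-1),(-1,-1))]
print("now",(proj(c,q)*1.5625).round())
for k in ("label","scanner"): print([(np.array(d["rect"])*1.5625,d["p"]) for d in find_in(c,k)[:2]])
E
```

```text
[[411.07078038 314.31229541]]
pred [[439. 226.]
 [485. 228.]
 [481. 307.]
 [437. 302.]] seen (435,226),(486,228),(482,308),(433,303)
[664.49424205  37.01691     45.        ] [665.43151467  36.80917644  45.        ]
now [[350. 213.]
 [344. 149.]
 [466. 149.]
 [459. 213.]]
[(array([405.15625, 173.28125, 118.75   ,  45.625  ]), 0.7)]
[(array([400.9375 , 329.53125, 150.3125 , 279.6875 ]), 0.59), (array([693.90625, 577.1875 ,  17.8125 ,  45.78125]), 0.52)]
```

```bash
python3 - <<'E'
from h import *
from scipy.optimize import least_squares
p,r,s=tool();c0,c1=cam("scene"),cam("side")
B=(621.7,26.2,.238);lab=np.array([665,36.9,45])
def crop(c,k,x,y):
    u=proj(c,[665.43,36.81,45])[0].astype(int)-[0,12];return np.array([(x-400*k)/6-33+u[0],y/6-40+u[1]])
def q(P,sx,sy):
    th,l,dx=P;z=r@np.array([-np.sin(th),0,-np.cos(th)]);x=r@np.array([np.cos(th),0,-np.sin(th)]);return p-l*z+(sx*25+dx)*x+sy*30*r[:,1]
cor=[(1,1),(1,-1),(-1,-1),(-1,1)]
for n,c,k in(("scene",c0,0),("side",c1,1)):
    u=proj(c,[665.43,36.81,45])[0].astype(int)-[0,12]
    print(n,[(i,((proj(c,q((.5,86,0),*i))[0]-u+[33,40])*6+[400*k,0]).round().tolist()) for i in cor])
obs=[(c1,crop(c1,1,573,243),(1,-1)),(c1,crop(c1,1,641,286),(1,1)),(c0,crop(c0,0,208,190),(1,-1)),(c0,crop(c0,0,190,258),(1,1))]
def side_assign(a,b,d,e):
    o=[(c1,crop(c1,1,573,243),a),(c1,crop(c1,1,641,286),b),(c0,crop(c0,0,208,190),d),(c0,crop(c0,0,190,258),e)]
    return least_squares(lambda P:np.concatenate([np.concatenate([proj(c,q(P,*i))[0]-u for c,u,i in o]),[(P[2])/3]]),[.5,84,0])
yl=lambda c,k,xy:min(cor,key=lambda i:np.hypot(*(proj(c,q((.5,86,0),*i))[0]-crop(c,k,*xy))))
R_=side_assign(yl(c1,1,(580,250)),yl(c1,1,(655,300)),yl(c0,0,(202,194)),yl(c0,0,(178,265)))
print(R_.x,R_.fun.round(1))
for d in trace(c1,"scanner")[:2]: print(d["rect"],d["p"])
E
```

```text
scene [((1, 1), [179.0, 266.0]), ((1, -1), [205.0, 192.0]), ((-1, -1), [131.0, 204.0]), ((-1, 1), [104.0, 277.0])]
side [((1, 1), [630.0, 188.0]), ((1, -1), [577.0, 248.0]), ((-1, -1), [650.0, 302.0]), ((-1, 1), [701.0, 241.0])]
[ 0.55507491 83.91547529  1.17373101] [-0.4 -0.9  0.2  1.5  0.4 -0.7 -0.7  0.3  0.4]
[223.1, 186.4, 27.3, 30.4] 0.76
[293.1, 194.9, 15.3, 35.9] 0.61
```

Tilt fit 0.50–0.55 rad: within tolerance. A 4 mm trim, then holding still for over two seconds.

Call:
{"method": "arm_command", "body": {
  "steps": [
    [0,-4,0,0,0],
    [0,-4,0,0,0],
    [0,-4,0,0,0],
    [0,-4,0,0,0],
    [0,-4,0,0,0],
    [0,-4,0,0,0],
    [0,-4,0,0,0],
    [0,-4,0,0,0],
    [0,-4,0,0,0],
    [0,-4,0,0,0],
    [0,-4,0,0,0],
    [0,-4,0,0,0],
    [0,-4,0,0,0],
    [0,-4,0,0,0],
    [0,-4,0,0,0],
    [0,-4,0,0,0],
    [0,-4,0,0,0],
    [0,-4,0,0,0],
    [0,-4,0,0,0],
    [0,-4,0,0,0]
  ]
}}

```text
clock: 23.78
eef_pos: [590.7, 19.7, 180.4]
eef_rot: [-3.142, 0.0, 0.243]
wrist_force: [-0.1, -0.2, -3.2]
finger_gap: 33.8
finger_force: 35.0
```

```bash
python3 tr.py 110,0,240 -10,0,240 0,0,110
```

```text
[590.6694606   19.68577094 180.43870679] [-3.14155277e+00  4.42997470e-06  2.42599455e-01] 33.806032147545814 34.99867916107178 [-0.11507581 -0.18615254 -3.17671806]
in tray 238.89616339549318 297.56827933882187 turn to tray -2.887738533070075
110,0,240 [-113.7  303.7  -59.6]
-10,0,240 [-233.6  309.7  -59.6]
0,0,110 [-223.6  309.2   70.4]
```

Reading done. Raising out and carrying back over the tray, still tilted.

Call:
{"method": "arm_command", "body": {
  "steps": [
    [0,0,0,-30,0],
    [0,0,0,-60,0],
    [0,-20,25,-60,0],
    [0,-52,65,-60,0],
    [0,-84,105,-60,-1],
    [0,-116,145,-60,-2],
    [0,-148,185,-60,-3],
    [0,-180,225,-60,-3],
    [0,-212,265,-60,-3],
    [0,-235,295,-60,-3],
    [0,-247,310,-60,-3],
    [0,-247,310,-60,-3],
    [0,-247,310,-10,-3],
    [0,-247,310,40,-3],
    [0,-247,310,65,-3],
    [0,-247,310,76,-3],
    [0,-247,310,80,-3],
    [0,-247,310,80,-3]
  ]
}}

```text
clock: 26.02
eef_pos: [425.8, -340.6, 101.3]
eef_rot: [3.141, -0.001, 0.295]
wrist_force: [0.3, -0.6, -1.6]
finger_gap: 33.6
finger_force: 35.0
```

```bash
python3 tr.py; python3 - <<'E'
from h import *
for n in("scene","side"):
    c=cam(n)
    for t in ("bolt_knob","scanner"):
        print(n,t,[(np.round(d["rect"]),round(d["p"],2)) for d in find_in(c,t)[:4]])
E
```

```text
[ 425.84836413 -340.59752515  101.26217484] [ 3.14059155e+00 -6.25303953e-04  2.95328089e-01] 33.6376120429432 34.99882936477661 [ 0.2992261  -0.61173669 -1.61938117]
in tray -22.959602277228367 0.24420485773184902 turn to tray 0.13338969083499272
scene bolt_knob [(array([175., 271.,  43.,  38.]), 0.73), (array([260., 162.,  16.,  25.]), 0.64), (array([335., 167.,  22.,  28.]), 0.55)]
scene scanner [(array([173., 262.,  30.,  38.]), 0.89), (array([206., 234.,  18.,  29.]), 0.81), (array([129., 251.,  22.,  33.]), 0.71), (array([121., 294.,  19.,  28.]), 0.56)]
side bolt_knob [(array([224., 215.,  12.,  24.]), 0.5)]
side scanner [(array([292., 197.,  12.,  35.]), 0.81), (array([315., 178.,  11.,  15.]), 0.43)]
```

Now lower gently with a light grip until the low edge touches the floor.

Call:
{"method": "arm_command", "body": {
  "steps": [
    [0,0,0,4,0],
    [0,0,0,7,0],
    [0,0,0,9,0],
    [0,0,0,11,0],
    [0,0,0,12,0],
    [0,0,0,12,0]
  ],
  "force": 8
}}

```text
clock: 27.08
eef_pos: [425.6, -340.7, 89.4]
eef_rot: [3.141, -0.001, 0.295]
wrist_force: [-3.2, 2.5, 9.9]
finger_gap: 33.9
finger_force: 8.0
```

Call:
{"method": "arm_command", "body": {
  "steps": [
    [0,4,0,-1,0],
    [0,8,0,-1,0],
    [0,12,0,-1,0],
    [0,16,0,-1,0],
    [0,20,0,-1,0],
    [0,24,0,-1,0],
    [0,28,0,-1,0],
    [0,32,0,0,0],
    [0,36,0,1,0],
    [0,40,0,2,0],
    [0,43,0,3,0],
    [0,43,0,4,0]
  ],
  "force": 6
}}

```text
clock: 28.58
eef_pos: [466.9, -328.0, 84.8]
eef_rot: [3.141, -0.0, 0.295]
wrist_force: [-1.7, 3.0, 9.4]
finger_gap: 34.0
finger_force: 6.0
```

```bash
cat > fit.py <<'E'
from h import *
# grey-pixel comparison of silhouette model at several tilts: print trace centroid vs model
p,r,s=tool();print(p,s["wrist_force"],s["finger_gap"])
for n in("scene","side"):
    c=cam(n);t=[d for d in trace(c,"scanner") if np.hypot(*(np.array(d["rect"][:2])-proj(c,p-[0,0,40])[0]))<25]
    print(n,"tcp px",proj(c,p)[0].round(1))
    for d in t[:1]:
        g=d["region"];ys,xs=np.nonzero(g);print(d["p"],np.round(d["rect"],1))
        for y in range(ys.min(),ys.max()+1,3):print(y,xs[ys==y].min(),xs[ys==y].max(),end=" | ")
        print()
    for th in(-.15,0,.15,.3,.5):
        z=r@np.array([-np.sin(th),0,-np.cos(th)]);x=r@np.array([np.cos(th),0,-np.sin(th)])
        q=[p-h*z+sx*w*x+sy*v*r[:,1] for h,w,v in((84,25,30),(58,25,30),(58,23,17),(-34,23,17)) for sx in(1,-1) for sy in(1,-1)]
        u=proj(c,q);print(th,"bottom row",u[:4,1].max().round(1),"head cols",u[:8,0].min().round(1),u[:8,0].max().round(1),"top cols",u[12:,0].min().round(1),u[12:,0].max().round(1))
E
python3 fit.py
```

```text
[ 466.89965245 -327.98048927   84.83875567] [-1.6584101   3.04238143  9.37374467] 34.04507583199988
scene tcp px [174.  260.6]
0.82 [179.8 267.6  23.5  40.7]
251 180 180 | 254 177 183 | 257 175 183 | 260 173 184 | 263 174 185 | 266 175 189 | 269 176 189 | 272 170 188 | 275 169 187 | 278 168 185 | 281 172 185 | 284 180 181 | 
-0.15 bottom row 284.1 head cols 163.3 184.7 top cols 164.7 182.9
0 bottom row 284.5 head cols 165.9 188.1 top cols 163.2 181.3
0.15 bottom row 284.5 head cols 168.7 191.4 top cols 162.0 179.6
0.3 bottom row 284.2 head cols 171.5 194.5 top cols 160.9 177.7
0.5 bottom row 284.4 head cols 175.2 198.0 top cols 160.0 175.2
side tcp px [319.  169.3]
-0.15 bottom row 193.0 head cols 311.4 328.5 top cols 311.1 325.7
0 bottom row 193.3 head cols 308.6 325.9 top cols 312.5 327.1
0.15 bottom row 193.1 head cols 305.6 323.6 top cols 314.0 328.3
0.3 bottom row 192.5 head cols 302.8 321.2 top cols 315.6 329.3
0.5 bottom row 191.1 head cols 299.5 318.0 top cols 317.8 330.3
```

The tilt is now about 0.05 rad, well inside the self-righting range. Pressing lightly, opening and lifting off.

Call:
{"method": "arm_command", "body": {
  "steps": [
    [0,0,0,1,0],
    [0,0,0,3,0],
    [0,0,0,3,0],
    [0,0,0,0,0]
  ],
  "force": 3
}}

```text
clock: 29.28
eef_pos: [466.2, -328.0, 83.9]
eef_rot: [-3.141, 0.001, 0.295]
wrist_force: [-0.3, 0.0, -1.8]
finger_gap: 34.0
finger_force: 3.0
```

Call:
{"method": "arm_command", "body": {
  "steps": [
    [0.5,0,0,0,0],
    [1,0,0,0,0],
    [1,0,0,0,0],
    [1,0,0,0,0],
    [1,0,0,0,0],
    [1,0,0,0,0],
    [1,0,0,-40,0],
    [1,0,0,-100,0],
    [1,0,0,-160,0],
    [1,-15,0,-220,0],
    [1,-15,0,-220,0],
    [1,-15,0,-220,0]
  ]
}}

```text
clock: 30.78
eef_pos: [452.0, -332.3, 303.7]
eef_rot: [-3.141, 0.0, 0.295]
wrist_force: [-0.6, 0.0, -0.8]
finger_gap: 93.8
finger_force: 0.0
```

```bash
python3 - <<'E'
from h import *
p,r,s=tool();print(p,s["clock"])
# expected scanner centre from gripping: TCP xy
T=np.array([447.9,-334.2]);a=.293
def box(x,y,yaw):
    c,s_=np.cos(yaw),np.sin(yaw);q=[]
    for z,w,v in((4,25,30),(30,25,30),(30,23,17),(122,23,17)):
        q+=[[x+c*i*w-s_*j*v,y+s_*i*w+c*j*v,z] for i in(1,-1) for j in(1,-1)]
    return np.array(q)
for n in("wrist","scene","side"):
    c=cam(n);m=proj(c,box(466.9,-328,.295));print(n,"upright model rect",[*((m.min(0)+m.max(0))/2).round(1),*(m.max(0)-m.min(0)).round(1)],"top centre",proj(c,[466.9,-328,122])[0].round(1))
    for d in trace(c,"scanner")[:5]:
        g=d["region"];print(np.round(d["rect"],1),round(d["p"],2),c["img"][g].mean(0).round())
    if n!="wrist":
        print([(np.round(d["rect"],1),round(d["p"],2)) for d in find_in(c,"bolt_knob")[:2]])
        gm=-1.333-2.26;print("knob exp",proj(c,[604+105*np.cos(gm),99+105*np.sin(gm),170])[0].round(1))
E
```

```text
[ 452.01898551 -332.3149512   303.65876667] 30.775
wrist upright model rect [np.float64(258.2), np.float64(164.5), np.float64(43.6), np.float64(50.6)] top centre [258.3 169.7]
[365.  235.6  62.   55.6] 0.97 [ 81. 215. 213.]
[142.9 123.7  76.4  49.9] 0.8 [102. 171. 229.]
[256.7 158.9  47.2  52.9] 0.69 [180. 182. 184.]
[241.8 274.1  42.7  51.5] 0.62 [151.  92. 183.]
[ 66.6 143.3  58.6  25.5] 0.42 [195. 150.  84.]
scene upright model rect [np.float64(175.5), np.float64(266.0), np.float64(25.0), np.float64(36.0)] top centre [172.2 253.8]
[122.1 293.   21.4  24.6] 0.79 [ 82. 171. 161.]
[204.9 235.6  17.9  30.9] 0.76 [ 56.  85. 145.]
[178.3 266.4  24.2  41. ] 0.72 [86. 83. 80.]
[129.6 250.7  22.2  30.8] 0.58 [ 93.  58. 108.]
[(array([259.1, 160.1,   7.6,  13.7]), 0.63), (array([178.3, 267.4,  21. ,  38.5]), 0.33)]
knob exp [260.9 158.2]
side upright model rect [np.float64(317.9), np.float64(175.0), np.float64(18.5), np.float64(35.2)] top centre [319.9 160.9]
[293.4 196.3  13.5  35.2] 0.85 [ 36.  94. 183.]
[315.6 172.4  12.1  31.5] 0.8 [90. 92. 89.]
[(array([226.3, 217.9,  17.3,  32. ]), 0.71)]
knob exp [223.8 212.7]
```

```bash
python3 - <<'E'
from h import *
from scipy.optimize import minimize
T=np.array([447.9,-334.2]);M=[]
for n,u in(("wrist",(257,159)),("scene",(178,266)),("side",(316,172))):
    c=cam(n);d=min(trace(c,"scanner"),key=lambda d:np.hypot(*(np.array(d["rect"][:2])-u)));M.append((c,d["region"].astype(np.uint8)))
def iou(P):
    x,y,yaw,th=P;A=R.from_euler("ZY",[yaw,th]).as_matrix();v=[]
    for c,g in M:
        m=np.zeros_like(g)
        for z0,z1,w,h in((0,26,25,30),(26,118,23,17)):
            q=np.array([[i*w,j*h,z] for z in(z0,z1) for i in(1,-1) for j in(1,-1)])@A.T+[x,y,4]
            cv2.fillConvexPoly(m,cv2.convexHull(proj(c,q).round().astype(np.int32)),1)
        v.append((m&g).sum()/(m|g).sum())
    return np.array(v)
for th in(-.2,-.1,0,.1,.2,.45):
    r=minimize(lambda p:-iou([*p,th]).sum(),[470,-327,.295],method="Nelder-Mead",options=dict(initial_simplex=[[470,-327,.295],[480,-327,.295],[470,-315,.295],[470,-327,.5]]))
    e=np.array([np.cos(.293),np.sin(.293)]);d=r.x[:2]-T
    print(th,r.x.round(2),iou([*r.x,th]).round(2),"tray",(d@e).round(1),(d@[-e[1],e[0]]).round(1))
E
```

```text
-0.2 [ 4.8622e+02 -3.2383e+02  1.3000e-01] [0.68 0.75 0.64] tray 39.7 -1.1
-0.1 [ 4.7925e+02 -3.2298e+02  3.4000e-01] [0.8  0.82 0.7 ] tray 33.3 1.7
0 [ 4.7206e+02 -3.2552e+02  3.3000e-01] [0.94 0.87 0.68] tray 25.6 1.3
0.1 [ 4.6909e+02 -3.2702e+02  3.5000e-01] [0.87 0.86 0.69] tray 22.4 0.8
0.2 [ 460.81 -330.2     0.53] [0.82 0.74 0.61] tray 13.5 0.1
0.45 [ 453.62 -334.58    0.54] [0.68 0.59 0.52] tray 5.4 -2.0
```

The scanner fits upright (tilt 0) at tray (26, 1) mm. The knob is still where the latched gate puts it, and the arm is clear. Handing in.

```bash
python3 -c "
from cell import job
print(job.sign_off())"
```

```text
the job is handed in; nothing more can be done
None
```

Job handed in at about 31 s on the robot's clock: camera checks showed the gate latched open and the scanner upright in its tray, 26 mm off centre; the barcode was held about 7 cm away for over 2 s at an estimated 0.50–0.55 rad tilt (card 0.506); no verdict was returned, and I viewed 11 pictures, one over the limit of 10.

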